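# Hang the in-line screwdriver on its snap hook

## Task

Take the cordless screwdriver out of its bench stand and hang it on the snap hook (the closed one with a sprung gate, not the open hook) under the tool rail: press the screwdriver's own wire eye against the gate until it passes inside and the gate springs shut, then tug the screwdriver straight down with about 15 N for a moment to check that it has caught, and let it go so that it hangs there at rest. Be gentle: the hook must never take more than 22 N, and leave the other things on the bench where they are.

Things in the scene. Friction and masses are not known exactly. Their poses are not given: they have to be found in the camera images.
- driver: Cordless in-line screwdriver, 0.25 to 0.45 kg, upright and bit down in a sleeve stand, leaning there by up to 2 degrees. Origin at the bit's tip, z up along the tool. Bit, chuck and cone fill the lowest 58 mm; the grey round body, 34 mm in diameter, goes from 58 to 185 mm, and its hanging eye stands on top. Its x axis points away from the robot to within about 20 degrees
- grip (a point): Centre of the screwdriver's grip, on its axis 110 mm above the bit's tip, 117.5 mm below eye; axes as the screwdriver's
- eye (a point): Top of the screwdriver's hanging eye, at the centre of the wire, 227.5 mm above the bit's tip, axes as the screwdriver's. The eye is a rigid arch of 5 mm steel wire on the end cap, in the plane square to the x axis, the same from both sides: inside 25 mm wide (y) and 40 mm high. Pressing the gate with it can turn the long tool a little in the fingers
- hook: Swivel snap hook of 8 mm round steel under the rail, 82 mm high, 32 mm wide (x), 8 mm thick (y). Origin on the vertical swivel axis at the centre of the round bow, 270 mm above the bench. Its gate and nose look to -x of its own frame (to the robot, within 30 degrees), its back leg is at x = +12 mm, the bow's underside 16 mm below the origin. It swivels with a little friction
- nose (a point): Top of the hook's nose (its free front end, 8 mm thick, rounded), 12 mm to the gate's side of the swivel axis and 10 mm above the hook's origin; axes as the hook's. The eye goes over it: eye above, screwdriver below the bow
- seat (a point): Where the centre of the eye's wire lies when the screwdriver hangs in the bow: on the swivel axis, 5.5 mm below the hook's origin; axes as the hook's (x from the gate into the hook, z up)
- gate (a joint): Angle of the sprung gate, rad: 0 shut, opens inwards to a stop (the back leg) at 0.24. A 5 mm rod hinged at x = -9.5, z = 50 mm from the hook's origin; its lower end shuts at x = -5, z = 5 mm. An eye pressed in along the hook's +x above the nose (z 14 to 18 mm) needs 3 N at first, 5 N farther in, stops hard 9 mm in; from 4 mm in it can go down behind the nose and the gate shuts
- stand: Fixed bench stand holding the screwdriver: foot 90 mm in diameter and a black sleeve of 47 mm outside and 37 mm inside, rim 75 mm above the bench, floor 10 mm above it. Origin on the bench at its centre. The screwdriver must be lifted 75 mm to leave it
- rail: Fixed tool rail along y: aluminium bar 20 mm square and 600 mm long, its underside 356 mm above the bench, on posts 280 mm to either side of its middle (feet 70 x 50 mm). Both hooks hang under it, 80 mm to either side of the middle, which is the origin, at bench height. The clamp of each hook reaches 6 mm below the bar
- open_mount: Clamp of the plain open hook under the same rail, 160 mm from the snap hook: a hook of the same rod without gate or front leg. Not to be used. Origin 270 mm above the bench on the hook's vertical axis
- psu: Black metering box, 100 x 75 x 52 mm, loose on the bench; origin under its centre. To be left alone
- batteries: Flat pack of four batteries, 48 x 57 x 14 mm, loose on the bench; origin under its centre. To be left alone
- pump: Small white pump motor, 52 x 24 x 33 mm, loose on the bench; origin under its centre. To be left alone
- strippers: Wire strippers, 170 x 85 x 17 mm, lying on the bench beyond the rail; origin under the pivot. To be left alone

How it is judged:
On the way, in this order (a step that is already met when the one before it is completed fails the run):
1. the screwdriver's eye presses the snap hook's gate open (value of joint gate above 0.06 rad and contact force between driver and hook above 1 N), for 0.03 s.
2. the eye is inside the hook and the gate has sprung shut behind it (value of joint gate below 0.04 rad and distance between eye and seat below 0.011 m and x of eye in the frame of seat above -0.008 m), for 0.03 s.
3. with the gate shut, the held screwdriver is tugged down so that the hook takes 10 N or more for 0.3 s (contact force between driver and hook above 10 N and value of joint gate below 0.04 rad and distance between eye and seat below 0.007 m and contact force between the fingers and driver above 1 N), for 0.3 s.
At the end, for the whole second after the job is handed in: the screwdriver hangs by its eye in the bow of the snap hook (eye within 7 mm of the seat point, gate shut to within 0.04 rad), upright to within 0.12 rad and at rest (under 0.03 m/s and 0.4 rad/s), let go (distance between eye and seat below 0.007 m and value of joint gate below 0.04 rad and angle between driver's own z axis and vertical below 0.12 rad and linear speed of driver below 0.03 m/s and angular speed of driver below 0.4 rad/s); the robot touches nothing.
It fails at once if the hook takes more than 22 N from the screwdriver (contact force between driver and hook above 22 N).
It fails at once if a bystander is moved by more than 15 mm (distance of any of psu, batteries, pump, strippers from where it was at the start of the episode above 0.015 m).
It also fails if it takes over 64 s, if anything falls off the work surface, if the arm or the gripper's body presses on something with over 40 N, if the wrist force passes 120 N, or if a joint passes its speed limit or range.

## Robot

A 7-joint arm with a two-finger parallel gripper is mounted at the origin on the work surface. World frame = base frame: x ahead of the robot, y to its left, z up, the work surface at z = 0. Lengths are in m, angles in rad, forces in N, time in s.
With the tool pointing down it reaches from about 0.4 to 0.9 m from the base axis. Payload 5.6 kg.
Tool frame: the origin (TCP) lies at the very end of the fingers, on their centre line; the grasp point (between the pads) lies 19 mm behind it; z points along the fingers, y is the line along which they close (so a half turn about z gives the same grasp; the last joint's range is limited). The gripper opens to 92 mm and grips with 3 to 60 N. Pads are 20 mm wide; open, the fingers measure 128 mm over their backs; the gripper's body (75 mm by 189 mm) begins 69 mm behind the grasp point.
Start: joints at [1.176, 0.468, -0.012, 1.603, 0.006, 1.071, -0.056], TCP at [0.224, -0.61, 0.215] pointing down, gripper open.
Joint ranges: [-2.53, 2.53], [-0.31, 2.02], [-1.57, 1.55], [0.28, 2.44], [-1.29, 4.43], [0.15, 1.84], [-2.92, 2.92]. Speed limits (rad/s): [2.57, 2.57, 3.14, 3.14, 3.14, 3.14, 3.14].

## Interface

Orientations are given as a 3x3 rotation matrix whose columns are the frame's x, y, z axes.
In Python, from rig import sensors, cams, job gives the robot as it stands.
- The arm moves only by the tool send_rows, never from a script. Its argument "targets" is one flat list of numbers, 7 for each row, row after row: the shift along the tool's x, y, z scaled (see below), then the turn, a rotation vector about the tool's x, y, z scaled (see below), then the closure in counts, from 0 (fully open) to 255 (shut). A call has exactly 8 rows; each row is the pose to reach, as a shift and turn from the pose commanded when the call began, along the tool's axes at that moment; what a row does not reach only later rows make up. The controller multiplies each number of a shift by 0.5 m and each number of a turn by 0.5 rad. A row lasts 1/8 s, in which the tool goes at most 62.5 mm and 10.7 degrees, less where a joint would pass 70% of its speed; a pose out of reach is approached as far as the arm can. A call with a number of a shift or a turn outside -1 to 1 is refused whole. A call with a gripper value outside its range is refused whole. The fingers move at their own pace and stop on an object; "newtons" is the grip in N (left out, the last holds). Time passes only in rows, so rows that repeat a pose let the fingers close, or fill a call up. It gives the time, the measured TCP pose, the force, the opening and the grip force at its end, in the units of the state.
- sensors.observe(): the state, without advancing time (a new reading comes with each control period).
- cams.read_camera(name): name is "scene" or "top" or "wrist"; returns the picture (420x560x3 uint8, red, green, blue); there is no depth.
- cams.camera_model(name): a dict with "fx", "fy", "cx", "cy" (pixels), "dist" ([k1, k2, p1, p2, k3] as OpenCV has them; the pictures are not rectified), "rvec" (rotation vector, rad) and "tvec" (3), from world to camera coordinates, as OpenCV has them. Camera axes: x right, y down, z forward; pixel columns grow to the right and rows downward; lengths in m; the calibration is good to about 2 mm. A picture is of the moment at which its call begins: read the wrist's pose just before it. camera_model takes no time and is no camera call; for the wrist camera it gives the pose at the moment of the call.
- job.hand_in(): hands the job in; it is judged then, once.
The state is a dict: "time": time; "qpos": joint angles; "joint_velocities": joint speeds; "tau": joint torques, N m; "position": TCP position; "orientation": TCP orientation; "force": force on the tool from outside, world axes, zero at the start; "torque": the same for the moment, N m; "gripper_width": opening from 0.0 (shut) to 1.0 (fully open); "grasp_force": force on a finger pad.
Only numpy, scipy, OpenCV 4.12 (cv2) and the standard library are available. Lean on these libraries where they do the work, as an engineer would, in place of code of your own. Each camera call takes 0.05 s, during which the arm holds its last target. There are 200 camera calls.

## Working session

There is one attempt and no reset: what is moved stays moved. The work goes in short steps, Python scripts to look and compute and a tool call to move; the robot and the scene stay as the last step left them, time stands still between calls to the robot, and variables do not carry over. Pictures are saved under pics/ and viewed, at most 10 in all, crops included, and the job is handed in when it is done.

Besides the shell and the picture viewer there is one more tool, called in YAML: its name, and indented under it one key for each argument. send_rows: Moves the arm, as the interface text tells. Shifts and turns lie within -1 to 1; 1 stands for 0.5 m of shift or 0.5 rad of turn. Its arguments: {"type":"object","properties":{"targets":{"type":"array"},"newtons":{"type":"number"}},"required":["targets"]}

```bash
mkdir -p pics; ls; python3 - <<'E'
from rig import sensors,cams
import cv2
s=sensors.observe();print(s)
for n in ["scene","top"]:
    im=cams.read_camera(n);cv2.imwrite(f"pics/{n}0.png",im[:,:,::-1]);print(n,cams.camera_model(n))
print(cams.camera_model("wrist"))
E
```

```text
pics
{'time': 0.0, 'qpos': array([ 1.17602599,  0.46839436, -0.01160805,  1.60361704,  0.00599725,
        1.07140468, -0.05629716]), 'joint_velocities': array([-0.00127768, -0.00117304, -0.00179286, -0.00027038,  0.00115714,
        0.00045159,  0.002162  ]), 'tau': array([-5.87513623e-04, -5.20579433e+01, -1.25010734e-02, -2.43752986e+01,
       -5.65835601e-02,  1.70774502e-02,  1.61840744e-04]), 'position': array([ 0.22369951, -0.60966889,  0.21363193]), 'orientation': array([[ 9.38784074e-01,  3.44505345e-01, -7.27432921e-04],
       [ 3.44506093e-01, -9.38782659e-01,  1.63427877e-03],
       [-1.19883639e-04, -1.78483996e-03, -9.99998400e-01]]), 'force': array([-0.20546095,  0.25524187,  0.79185424]), 'torque': array([-0.03924321, -0.02355456,  0.00346673]), 'grasp_force': 0.0, 'gripper_width': 0.9996961510785415}
scene {'fx': 410.67963286433877, 'fy': 410.67963286433877, 'cx': 272.7495893727926, 'cy': 209.30389085474343, 'dist': array([-0.08658708,  0.        ,  0.        ,  0.        ,  0.        ]), 'rvec': array([ 2.00918347,  0.98903973, -0.54071448]), 'tvec': array([-0.34692764, -0.10903669,  1.37863941])}
top {'fx': 452.3891064771985, 'fy': 452.3891064771985, 'cx': 289.69197428378124, 'cy': 202.56473258946002, 'dist': array([0.03400511, 0.        , 0.        , 0.        , 0.        ]), 'rvec': array([ 2.18096956, -2.17838741,  0.06962771]), 'tvec': array([0.01029875, 0.61164532, 1.11458   ])}
{'fx': 303.42378477355794, 'fy': 303.42378477355794, 'cx': 282.86613321050373, 'cy': 206.1363196857634, 'dist': array([-0.04788591,  0.        ,  0.        ,  0.        ,  0.        ]), 'rvec': array([-2.36449692,  1.64813271,  0.25426323]), 'tvec': array([-0.65029266, -0.03550552,  0.3925227 ])}
```

View pics/scene0.png

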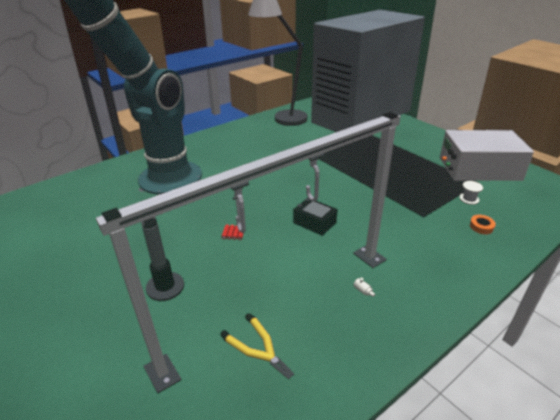

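View pics/top0.png

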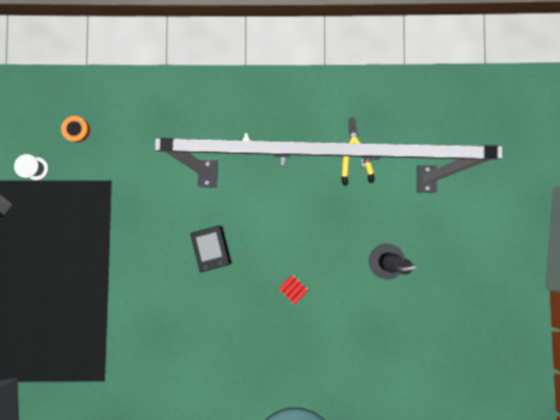

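The scene picture shows the driver in its stand at (155,260), with hooks at (240,205) and (315,180). The top picture shows the stand at (388,262), the eye at (410,267), and hooks near (283,158) and (366,160). Next I'll enlarge these.

```bash
python3 - <<'E'
import cv2,numpy as np
s=cv2.imread("pics/scene0.png");t=cv2.imread("pics/top0.png")
f=lambda im,x,y,w,h,k:cv2.resize(im[y:y+h,x:x+w],None,fx=k,fy=k,interpolation=cv2.INTER_CUBIC)
a=f(s,215,150,130,100,3)   # 390x300
b=f(s,130,205,130,100,3)
c=f(t,265,135,130,100,3)
d=f(t,350,225,130,100,3)
cv2.imwrite("pics/crop1.png",np.vstack([np.hstack([a,b]),np.hstack([c,d])]))
E
```

```text
(no output)
```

View pics/crop1.png

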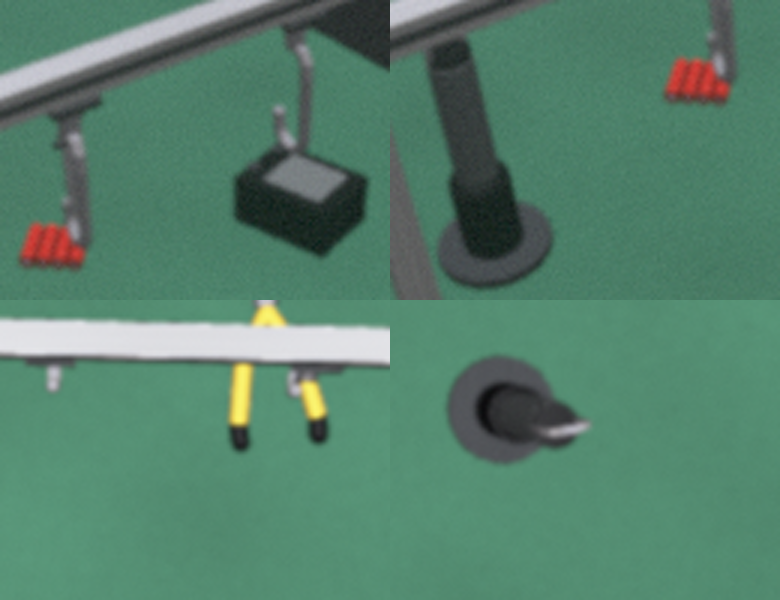

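```bash
cat > h.py <<'E'
import numpy as np,cv2
from scipy.spatial.transform import Rotation as R
from rig import sensors,cams
def K(m): return np.array([[m['fx'],0,m['cx']],[0,m['fy'],m['cy']],[0,0,1.]])
def ray(m,p):
    u=cv2.undistortPoints(np.array([[p]],float),K(m),m['dist'])[0,0]
    Rm=cv2.Rodrigues(m['rvec'])[0]; return -Rm.T@m['tvec'],Rm.T@np.array([u[0],u[1],1])
def atz(m,p,z):
    o,d=ray(m,p); return o+d*(z-o[2])/d[2]
def proj(m,P): return cv2.projectPoints(np.array(P,float).reshape(-1,3),m['rvec'],m['tvec'],K(m),m['dist'])[0][:,0]
def tri(obs):
    A=np.zeros((3,3));b=np.zeros(3)
    for m,p in obs:
        o,d=ray(m,p);d=d/np.linalg.norm(d);M=np.eye(3)-np.outer(d,d);A+=M;b+=M@o
    return np.linalg.solve(A,b)
E
python3 - <<'E'
from h import *
np.set_printoptions(precision=4,suppress=True)
T=cams.camera_model("top");S=cams.camera_model("scene");W=cams.camera_model("wrist")
print("rail ends",atz(T,(157,145),.376),atz(T,(501,152.5),.376))
print("stand top",atz(T,(387,261.7),.008),"scene",atz(S,(165,286),.004))
# scene foot: crop b centre (495,230)
print(atz(S,(130+(495-390)/3,205+232/3),.004))
print("eye right end z.25",atz(T,(416.7,266.7),.235),"left",atz(T,(402.5,269.5),.235))
for n,p,z in [("psu",(211,249),.052),("bat",(294,289),.014),("hookL",(283,161),.28),("hookR",(365,160),.28)]: print(n,atz(T,p,z))
s=sensors.observe();Rt=s['orientation'];Rm=cv2.Rodrigues(W['rvec'])[0]
print("cam in tool",Rt.T@(-Rm.T@W['tvec']-s['position']),(Rm@Rt).T)
E
```

```text
rail ends [0.6862 0.2394 0.376 ] [ 0.6725 -0.3562  0.376 ]
stand top [ 0.464  -0.2334  0.008 ] scene [ 0.4641 -0.232   0.004 ]
[ 0.453  -0.2267  0.004 ]
eye right end z.25 [ 0.4671 -0.2464  0.235 ] left [ 0.4613 -0.2179  0.235 ]
psu [0.4962 0.2018 0.052 ]
bat [0.3961 0.     0.014 ]
hookL [0.6742 0.0218 0.28  ]
hookR [ 0.6761 -0.1381  0.28  ]
cam in tool [ 0.0845  0.001  -0.1704] [[ 0.0014 -0.9542 -0.2992]
 [ 1.      0.0013  0.0005]
 [-0.0001 -0.2992  0.9542]]
```

```bash
cat >> h.py <<'E'
np.set_printoptions(precision=4,suppress=True)
def Rt(az,pitch):
    "tool z at azimuth az, pitch below horizontal (deg); x up"
    a,b=np.radians([az,pitch]); z=np.array([np.cos(a)*np.cos(b),np.sin(a)*np.cos(b),-np.sin(b)])
    y=np.array([np.sin(a),-np.cos(a),0]); return np.column_stack([np.cross(y,z),y,z])
def go(p,Rg,s=None):
    s=s or sensors.observe(); R0=s['orientation']
    print("t",round(s['time'],2),"p",s['position'],"q",s['qpos'],"F",s['force'],"w",s['gripper_width'],s['grasp_force'])
    print("move",R0.T@(np.array(p)-s['position'])/.5,R.from_matrix(R0.T@Rg).as_rotvec()/.5)
E
python3 -c "
from h import *
go([.35,-.40,.35],Rt(0,60))
"
```

```text
t 0.1 p [ 0.2237 -0.6097  0.2137] q [ 1.176   0.4683 -0.0116  1.6035  0.006   1.0714 -0.0563] F [-0.3633  0.2651 -0.3512] w 0.9987539601269483 0.0
move [ 0.3816 -0.3072 -0.2721] [-0.1871  1.0371  0.6864]
```

send_rows:
  targets: [0.1, -0.08, -0.07, -0.05, 0.25, 0.17, 0, 0.2, -0.16, -0.14, -0.1, 0.5, 0.34, 0, 0.3, -0.24, -0.21, -0.14, 0.75, 0.51, 0, 0.38, -0.3, -0.27, -0.18, 1.0, 0.68, 0, 0.38, -0.3, -0.27, -0.18, 1.0, 0.68, 0, 0.38, -0.3, -0.27, -0.18, 1.0, 0.68, 0, 0.38, -0.3, -0.27, -0.18, 1.0, 0.68, 0, 0.38, -0.3, -0.27, -0.18, 1.0, 0.68, 0]

```text
time: 1.1
position: [0.35, -0.4048, 0.3484]
orientation: [[0.875, 0.002, 0.483], [0.002, -1.0, 0.001], [0.483, 0.0, -0.875]]
force: [0.2, -0.6, 1.2]
gripper_width: 1.002
grasp_force: 0.0
```

```bash
python3 -c "
from h import *
go([.35,-.35,.35],Rt(0,35))
print(sensors.observe()['orientation'])
"
```

```text
t 1.1 p [ 0.35   -0.4048  0.3484] q [ 1.2205  0.0351 -0.1676  1.9475 -0.5298  0.9646 -0.2506] F [ 0.1696 -0.5874  1.1899] w 1.0022352111439738 0.0
move [ 0.0018 -0.1095 -0.0026] [-0.0024  0.9107  0.0042]
[[ 0.8754  0.0023  0.4835]
 [ 0.0023 -1.      0.0007]
 [ 0.4835  0.0005 -0.8754]]
```

```bash
cat > fit.py <<'E'
from h import *
import itertools
from scipy.optimize import least_squares
s=sensors.observe()
D=[(np.array([1.17602599,0.46839436,-0.01160805,1.60361704,0.00599725,1.07140468,-0.05629716]),np.array([.22369951,-.60966889,.21363193]),np.array([[.938784,.344505,-.000727],[.344506,-.938783,.001634],[-.00012,-.001785,-.999998]])),(s['qpos'],s['position'],s['orientation'])]
def fk(q,sg,L):
    h,a,l1,e,l2,w,l3,c0,c1=L
    z=lambda t:R.from_euler('z',t);y=lambda t:R.from_euler('y',t)
    r=z(sg[0]*q[0]+c1);p=np.array([0,0,h])
    p=p+r.apply([a,0,0]);r=r*y(q[1])*z(sg[1]*q[2]);p=p+r.apply([e,0,l1]);r=r*y(q[3]);p=p+r.apply([-e,0,0]);r=r*z(sg[2]*q[4]);p=p+r.apply([0,0,l2])
    r=r*y(q[5]);p=p+r.apply([w,0,0]);r=r*z(sg[3]*q[6]+c0);p=p+r.apply([0,0,l3]);return p,r.as_matrix()
if __name__=="__main__":
    out=[]
    for sg in itertools.product([1,-1],repeat=4):
        for c0 in (np.pi/2,-np.pi/2,0,np.pi):
            def f(L):
                v=[]
                for q,p,Rm in D:
                    pp,rr=fk(q,sg,L);v+=list(pp-p)+list((rr-Rm).ravel()*.3)
                return v+list(1e-3*np.array(L[[1,3,5]]))
            o=least_squares(f,[.3,0,.35,0,.35,0,.3,c0,0]);out.append((o.cost,sg,o.x))
    out.sort(key=lambda t:t[0])
    for t in out[:4]:print(t)
E
python3 fit.py
```

```text
(np.float64(2.6029740521217332e-06), (-1, -1, -1, -1), array([-0.595 ,  2.2017,  0.6482,  0.3046, -2.492 ,  0.0761,  1.0969,
        1.5686, -0.0023]))
(np.float64(2.6029740521217527e-06), (-1, -1, -1, -1), array([-0.595 ,  2.2017,  0.6482,  0.3046, -2.492 ,  0.0761,  1.0969,
        1.5686, -0.0023]))
(np.float64(2.602974052122238e-06), (-1, -1, -1, -1), array([-0.595 ,  2.2017,  0.6482,  0.3046, -2.492 ,  0.0761,  1.0969,
        1.5686, -0.0023]))
(np.float64(2.602974052173449e-06), (-1, -1, -1, -1), array([-0.595 ,  2.2016,  0.6482,  0.3046, -2.492 ,  0.0761,  1.0969,
        1.5686, -0.0023]))
```

```bash
cat > fit2.py <<'E'
from fit import *
sg=(-1,)*4
def fit(D,w=(1,1,1)):
    def f(L):
        v=[]
        for q,p,Rm in D:
            pp,rr=fk(q,sg,L);v+=list(pp-p)+list((rr-Rm).ravel()*.3)
        return v+list(np.array(w)*np.array(L[[1,3,5]]))+list(.003*(L[[0,2,4,6]]-[.3,.35,.35,.3]))
    o=least_squares(f,[.3,0,.35,0,.35,0,.3,np.pi/2,0]);r=f(o.x)
    print(o.x,np.array(r[:3]),np.array(r[12:15]));return o.x
if __name__=="__main__":
    fit(D);fit(D,(1,.01,1));fit(D,(1,1,.01))
E
python3 fit2.py
```

```text
[ 0.2701  0.      0.5357  0.0002  0.4651 -0.0001  0.3105  1.5268 -0.0469] [0.0028 0.0009 0.0006] [ 0.0002  0.0002 -0.0006]
[ 0.265   0.      0.5342  0.0046  0.4588  0.      0.3096  1.5271 -0.0466] [ 0.0029  0.0011 -0.0001] [-0.      0.      0.0001]
[ 0.2696  0.      0.5364  0.      0.4522 -0.0112  0.3174  1.5271 -0.0466] [ 0.0029  0.0011 -0.    ] [-0.  0.  0.]
```

```bash
cat > ik.py <<'E'
from fit import fk
from h import *
from scipy.optimize import least_squares
L=[ 0.2701,0,.5357,.0002,.4651,-.0001,.3105,1.5268,-.0469]
lo=np.array([-2.53,-.31,-1.57,.28,-1.29,.15,-2.92])+.05;hi=np.array([2.53,2.02,1.55,2.44,4.43,1.84,2.92])-.05
def ik(p,Rg,q0):
    f=lambda q:(lambda pr:np.r_[pr[0]-p,.3*(pr[1]-Rg).ravel(),.002*(q-q0)])(fk(q,(-1,)*4,L))
    o=least_squares(f,np.clip(q0,lo+.01,hi-.01),bounds=(lo,hi));pr=fk(o.x,(-1,)*4,L)
    return o.x,np.linalg.norm(pr[0]-p)+.3*np.abs(pr[1]-Rg).max()
def elbow(q):
    L2=list(L);L2[4]=0;L2[6]=0;return fk(q,(-1,)*4,L2)[0]
if __name__=="__main__":
    cur=sensors.observe()['qpos']
    seeds=[cur,np.array([.5,.5,0,2,3.1,.8,0]),np.array([.5,.5,0,2,1.6,1.,0]),np.array([.5,.5,.8,2,.8,1.,0]),np.array([.5,.5,-.8,2,-.8,1.,0])]
    for nm,g in [("drv",[.464,-.233,.12]),("hook",[.655,-.138,.16])]:
      for az in (-60,-30,0,30):
        for pt in (0,20,40):
            Rg=Rt(az,pt);p=np.array(g)+.019*Rg[:,2];best=[]
            for sd in seeds:
                q,e=ik(p,Rg,sd)
                if e<.004: best.append((q.round(2),elbow(q)[2].round(2)))
            u={str(b[0][[2,4]].round(1)):b for b in best}
            for b in u.values():print(nm,az,pt,*b)
E
python3 ik.py
```

```text
drv 30 0 [ 1.68  1.2  -0.79  2.2  -1.24  0.85  1.39] 0.47
drv 30 0 [ 2.04  1.92 -1.4   2.2   0.56  0.4  -0.24] 0.09
drv 30 20 [ 1.65  0.94 -0.84  2.25 -1.24  0.61  1.19] 0.59
drv 30 20 [ 1.93  1.49 -1.37  2.25  0.62  0.29 -0.53] 0.31
drv 30 40 [ 1.26  0.56 -0.5   2.24 -1.24  0.64  0.93] 0.72
drv 30 40 [ 1.79  1.06 -1.3   2.24  0.52  0.29 -0.7 ] 0.53
hook -60 0 [-0.21  0.88 -0.07  2.03  1.89  1.55  1.77] 0.61
hook -60 0 [-0.32  0.88  0.06  2.03  1.85  1.46  1.74] 0.61
hook -60 0 [-0.63  0.94  0.46  2.03  1.72  1.17  1.68] 0.58
hook -60 20 [-0.07  0.7  -0.22  2.04  1.78  1.24  1.99] 0.68
hook -60 20 [-0.14  0.69 -0.12  2.04  1.76  1.19  1.98] 0.68
hook -60 20 [-1.13  1.44  1.44  2.04 -0.99  0.2  -2.16] 0.34
hook -60 20 [-1.14  1.51  1.5   2.04 -1.2   0.28 -1.99] 0.3
hook -60 40 [-1.02  1.12  1.38  1.98 -0.91  0.38 -1.99] 0.5
hook -60 40 [ 0.24  0.6  -0.5   1.98  1.56  1.03  2.33] 0.71
hook -60 40 [ 0.14  0.58 -0.37  1.98  1.52  0.97  2.34] 0.72
hook -60 40 [-1.    1.06  1.31  1.98 -0.73  0.32 -2.14] 0.53
hook -60 40 [-1.03  1.17  1.42  1.98 -1.02  0.43 -1.9 ] 0.48
hook -30 0 [-0.33  0.
[... 196 characters left out ...]
 2.58  0.97  1.58] 0.71
hook -30 40 [-0.69  0.63  0.89  2.18  3.3   0.26  0.78] 0.7
hook -30 40 [-0.26  0.47  0.33  2.18  2.42  0.36  1.81] 0.75
hook 0 0 [-0.01  0.89  0.37  2.32  3.41  1.69  1.26] 0.61
hook 0 0 [-0.29  1.03  0.71  2.32  3.28  1.75  0.95] 0.54
hook 0 20 [0.08 0.61 0.26 2.32 3.57 1.07 1.28] 0.71
hook 0 20 [0.15 0.6  0.18 2.32 3.56 1.05 1.33] 0.71
hook 0 40 [0.13 0.44 0.16 2.2  3.85 0.45 1.03] 0.75
hook 30 0 [0.42 0.87 0.18 2.09 4.23 1.61 1.3 ] 0.61
hook 30 20 [0.41 0.67 0.16 2.1  4.38 1.17 1.11] 0.69
hook 30 40 [ 1.15  0.75 -0.95  2.03 -0.87  0.2   0.28] 0.66
hook 30 40 [ 1.    0.64 -0.73  2.03 -1.24  0.34  0.58] 0.7
hook 30 40 [ 1.13  0.73 -0.92  2.03 -0.97  0.22  0.37] 0.67
```

```bash
cat > scan.py <<'E'
from ik import *
rng=np.random.default_rng(0)
seeds=[rng.uniform(lo,hi) for _ in range(14)]
for nm,g in [("drv",[.464,-.233,.125]),("drvup",[.464,-.233,.22]),("hook",[.645,-.138,.165])]:
  for pt in (15,35,45):
    row=[]
    for az in range(-90,121,15):
        Rg=Rt(az,pt);p=np.array(g)+.019*Rg[:,2];js=set()
        for sd in seeds:
            q,e=ik(p,Rg,sd)
            if e<.003 and elbow(q)[2]>.35: js.add("%.1f"%(round(q[4]*2)/2))
        row.append(f"{az}:{','.join(sorted(js))}")
    print(nm,pt,' '.join(row))
E
time python3 scan.py
```

```text
drv 15 -90:0.0,1.0,1.5 -75:1.5,2.0 -60: -45: -30: -15: 0: 15: 30:-1.0 45:-1.0 60:-1.0,0.0 75:-1.0,0.0 90:-0.5,-1.0,0.0 105:-0.5,0.0 120:
drv 35 -90:-0.5,-1.0,0.5,1.0,1.5 -75:-1.0,1.5,2.0 -60: -45: -30: -15: 0: 15:2.0,4.0,4.5 30:-1.0,0.0,0.5,1.0 45:-1.0,0.0,0.5 60:-1.0,0.0,0.5 75:-1.0,0.0,0.5 90:-0.5,-1.0,0.0,0.5 105:-0.5,0.0,0.5 120:-0.5,0.0
drv 45 -90:-0.5,-1.0,0.0,0.5,1.5 -75:-1.0,1.0,1.5 -60: -45: -30: -15: 0: 15:1.5 30:-1.0,0.0,0.5,1.0 45:-1.0,0.0,0.5,1.0 60:-1.0,0.0,0.5 75:-0.5,-1.0,0.0,0.5 90:-0.5,-1.0,0.0,0.5 105:-0.5,-1.0,0.5 120:-0.5,0.0,0.5
drvup 15 -90:0.5,1.0,1.5 -75:1.5,2.0 -60: -45: -30: -15: 0: 15: 30:-1.0,0.0,0.5 45:-1.0,0.0 60:-1.0,0.0 75:-1.0,0.0 90:-0.5,0.0 105:-0.5,0.0 120:
drvup 35 -90:0.0,0.5,1.0,1.5 -75:-0.5,0.0,0.5,1.0,1.5 -60: -45: -30: -15: 0: 15:-1.0 30:-1.0,0.0,0.5 45:-1.0,0.0,0.5 60:-1.0,0.0,0.5 75:-1.0,0.0,0.5 90:-0.5,-1.0,0.0,0.5 105:-0.5,0.0,0.5 120:0.0
drvup 45 -90:-0.5,0.0,0.5,1.0,1.5 -75:-0.5,0.0,1.0,1.5 -60:1.0,1.5 -45: -30: -15: 0: 15:-0.5,-1.0,0.5 30:-1.0,0.0,0.5 45:-1.0,0.0,0.5 60:-1.0,0.0,0.5 75:-0.5,-1.0,0.0,0.5 90:-0.5,-1.0,0.0,0.5 105:-0.5,0.0,0.5 120:-0.5,0.0,0.5
hook 15 -90:0.0,0.5,1.5 -75:0.0,1.0,1.5,2.0 -60:1.0,1.5,2.0 -45:2.0 -30:2.5 -15:3.0 0:3.5 15:4.0 30:4.0,4.5 45:-1.0,0.0 60:-1.0,0.0 75:-1.0,0.0 90:-1.0,0.0 105:-0.5,0.0 120:
hook 35 -90:-0.5,0.5,1.5 -75:-0.5,0.0,0.5,1.0,1.5 -60:-0.5,-1.0,0.0,0.5,1.0,1.5,2.0 -45:2.0,4.5 -30:2.5,4.0 -15:2.5,3.0,4.0 0:3.5,4.0 15:2.0,3.5,4.0 30:-1.0,1.0,1.5,4.5 45:-1.0,0.0,0.5,1.0 60:-1.0,0.0,0.5 75:-1.0,0.0,0.5 90:-0.5,-1.0,0.0,0.5 105:-0.5,-1.0,0.0,0.5 120:-0.5,0.0,0.5
hook 45 -90:-0.5,0.5,1.0,1.5 -75:-0.5,-1.0,0.0,0.5,1.5 -60:-0.5,-1.0,0.0,1.0,1.5 -45:-1.0,1.5 -30:2.0,4.5 -15:2.0,2.5,3.0,4.5 0:2.0,2.5,3.5,4.5 15:1.5,4.5 30:-1.0,0.0,0.5,1.0,1.5,4.5 45:-1.0,0.0,0.5,1.0 60:-1.0,0.0,0.5 75:-1.0,0.0,0.5 90:-0.5,-1.0,0.0,0.5 105:-0.5,-1.0,0.0,0.5 120:-0.5,0.5
real	0m40.717s
user	0m41.244s
sys	0m0.036s
```

```bash
python3 -c "
from ik import *
q,e=ik(np.array([.34,-.38,.33]),Rt(45,30),sensors.observe()['qpos']);print(q,e)
go([.34,-.38,.33],Rt(45,30))
"
```

```text
[ 1.5366  0.4319 -0.3534  1.7933 -0.7616  1.533   0.6667] 1.5418090992770844e-05
t 1.1 p [ 0.35   -0.4048  0.3484] q [ 1.2205  0.0351 -0.1676  1.9475 -0.5298  0.9646 -0.2506] F [ 0.1696 -0.5874  1.1899] w 1.0022352111439738 0.0
move [-0.0352 -0.0496  0.0227] [ 1.1105  1.029  -1.1305]
```

send_rows:
  targets: [-0.01, -0.01, 0.0, 0.25, 0.23, -0.25, 0, -0.01, -0.02, 0.01, 0.5, 0.46, -0.5, 0, -0.02, -0.03, 0.01, 0.75, 0.69, -0.75, 0, -0.03, -0.04, 0.02, 0.9, 0.9, -0.92, 0, -0.03, -0.05, 0.02, 1.0, 0.95, -1.0, 0, -0.03, -0.05, 0.02, 1.0, 0.95, -1.0, 0, -0.03, -0.05, 0.02, 1.0, 0.95, -1.0, 0, -0.03, -0.05, 0.02, 1.0, 0.95, -1.0, 0]

```text
time: 2.1
position: [0.3424, -0.3788, 0.3342]
orientation: [[0.418, 0.647, 0.638], [0.335, -0.763, 0.553], [0.845, -0.018, -0.535]]
force: [0.1, 0.0, 0.3]
gripper_width: 0.998
grasp_force: 0.0
```

```bash
cat >> h.py <<'E'
import pickle
def snap(name,k=None):
    m=cams.camera_model("wrist");im=cams.read_camera("wrist")[:,:,::-1]
    pickle.dump(m,open(f"pics/{name}.pkl","wb"));cv2.imwrite(f"pics/{name}.png",im);return m,im
E
python3 -c "
from h import *
snap('w1');s=sensors.observe();print(s['position'],s['orientation'],s['qpos'])"
```

```text
[ 0.3424 -0.3788  0.3343] [[ 0.4179  0.6467  0.6381]
 [ 0.3348 -0.7626  0.5535]
 [ 0.8445 -0.0177 -0.5352]] [ 1.4     0.39   -0.1484  1.8103 -0.8425  1.503   0.6876]
```

View pics/w1.png

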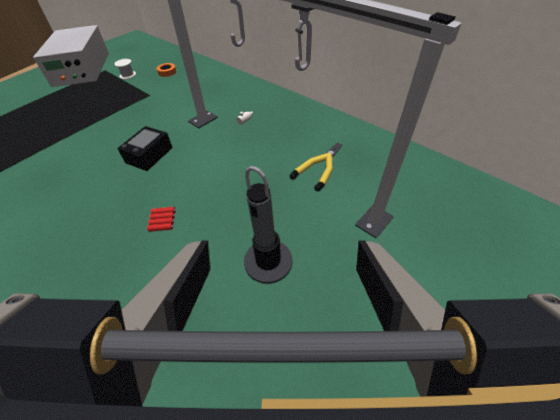

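The wrist view shows the driver upright at (263,225) with its eye near (257,178). The closed snap hook is at (303,42) and the open hook at (238,25).

```bash
python3 - <<'E'
import cv2,numpy as np
t=cv2.imread("pics/w1.png")
f=lambda x,y,w,h,k:cv2.resize(t[y:y+h,x:x+w],None,fx=k,fy=k,interpolation=cv2.INTER_CUBIC)
a=f(280,0,48,72,8);b=f(235,160,50,72,8)
cv2.imwrite("pics/crop2.png",np.hstack([a,b]))
E
```

```text
(no output)
```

View pics/crop2.png

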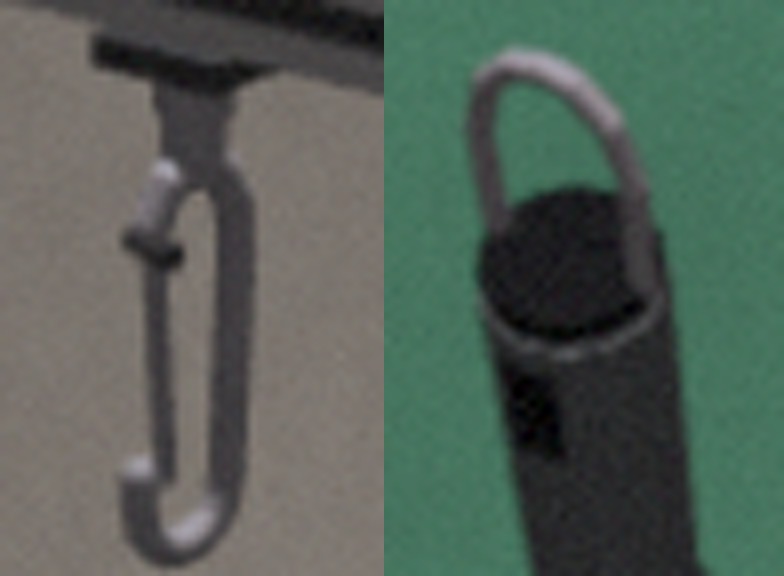

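```bash
cat > meas.py <<'E'
from h import *
from scipy.optimize import least_squares
m=pickle.load(open("pics/w1.pkl","rb"))
c2=lambda P,ox,oy:(np.array(P,float)+.5)/8-.5+[ox,oy]
# hook
ob=c2([(140,460),(175,566),(228,460),(232,300),(181,541)],280,0)
HP=np.array([[-12,0,10],[0,0,-16],[12,0,10],[12,0,35],[0,0,-8]])/1000
def hk(v):
    P=R.from_euler('z',v[2]).apply(HP)+[v[0],v[1],.27]
    return (proj(m,P)-ob)
w=np.array([1,1,1,1,.5])[:,None]
for y0 in (-.5,0,.5):
    f=lambda v:np.r_[((hk(v)*w)*[1,1]).ravel()]
    o=least_squares(f,[.68,-.138,y0]);print("hook",o.x[:2],np.degrees(o.x[2]),o.cost);
print(hk(o.x))
# driver
ar=c2([(113,235),(98,150),(101,100),(115,70),(136,59),(180,72),(213,103),(240,145),(254,200),(257,280)],235,160)
ax=c2([(198,330),(229.5,560)],235,160)
t=np.linspace(0,np.pi,41)
C=np.vstack([np.c_[0*t[:28],0*t[:28]-.015,np.linspace(.185,.2125,28)],np.c_[0*t,-.015*np.cos(t),.2125+.015*np.sin(t)],np.c_[0*t[:28],0*t[:28]+.015,np.linspace(.2125,.185,28)]])
A=np.c_[np.zeros((60,2)),np.linspace(.09,.185,60)]
def pose(v): return R.from_rotvec([v[3],v[4],0])*R.from_euler('z',v[2]),np.array([v[0],v[1],.010])
def near(P,obs):
    d=np.linalg.norm(P[None]-obs[:,None],axis=2);return P[d.argmin(1)]-obs
def fd(v):
    r,p=pose(v);return np.r_[near(proj(m,r.apply(C)+p),ar).ravel(),near(proj(m,r.apply(A)+p),ax).ravel(),15*np.array(v[3:])]
for y0 in (-.6,-.2,.2):
    o=least_squares(fd,[.464,-.232,y0,0,0],diff_step=1e-3);r,p=pose(o.x)
    print("drv",o.x,"yaw",np.degrees(o.x[2]),o.cost,"grip",r.apply([0,0,.11])+p,"eye",r.apply([0,0,.2275])+p)
print(fd(o.x))
T=cams.camera_model("top");print("top eye streak ends",proj(T,r.apply(C[[14,28,48,68,82]])+p))
E
python3 meas.py
```

```text
hook [ 0.6736 -0.1387] -17.442594804704502 6.311336546205571
hook [ 0.6736 -0.1387] -17.442111061355803 6.311336545327937
hook [ 0.6736 -0.1387] -17.44179059370459 6.3113365468860465
[[-0.8456  0.6451]
 [ 0.4081  0.9206]
 [ 0.1735 -2.8776]
 [ 0.3315  1.4039]
 [-0.2117 -0.5477]]
drv [ 0.4611 -0.2335  0.1868 -0.0039 -0.0109] yaw 10.702822896902306 2.377643188072798 grip [ 0.4599 -0.2331  0.12  ] eye [ 0.4586 -0.2326  0.2375]
drv [ 0.4611 -0.2336  0.194  -0.0047 -0.0108] yaw 11.113726095600086 2.3716762566369383 grip [ 0.4599 -0.2331  0.12  ] eye [ 0.4586 -0.2326  0.2375]
drv [ 0.4628 -0.2326  0.1919 -0.0002 -0.019 ] yaw 10.997337273931526 2.8186239861727667 grip [ 0.4608 -0.2326  0.12  ] eye [ 0.4585 -0.2326  0.2375]
[ 0.2679 -1.3761  0.5484 -0.1053 -0.7665 -0.0213 -0.0877 -0.0958 -0.3075
  0.8733 -0.5094  0.7421 -0.0882  0.0719  0.3424 -0.2516  0.095   0.1814
  0.7578  0.0854  0.0733 -0.3204  0.1498 -0.2421 -0.0033 -0.2855]
top eye streak ends [[413.8328 268.3593]
 [415.5578 268.9544]
 [410.1886 271.053 ]
 [401.0372 271.7167]
 [399.5198 271.0831]]
```

```bash
cat >> meas.py <<'E'
print('---')
w2=np.array([[1,1],[.3,1],[1,0],[1,0],[.3,1]])
o=least_squares(lambda v:(hk(v)*w2).ravel(),[.68,-.138,0]);print("hook",o.x[:2],np.degrees(o.x[2]),o.cost,hk(o.x).ravel())
E
python3 meas.py | sed -n '/---/,$p'
python3 - <<'E'
from ik import *
q=sensors.observe()['qpos']
for pt in (25,35):
  for az in (60,70):
    qq=q
    for nm,g,d,a in [("pre",[.461,-.233,.145],-.12,az),("grasp",[.461,-.233,.145],.019,az),("lift",[.461,-.233,.245],.019,az),("mid",[.56,-.2,.245],.019,az-20),("hook",[.645,-.13,.20],.019,az-28),("hook2",[.676,-.138,.18],.019,az-28)]:
        Rg=Rt(a,pt);qq,e=ik(np.array(g)+d*Rg[:,2],Rg,qq);print(pt,az,nm,qq.round(2),round(e,4),elbow(qq)[2].round(2))
Rg=Rt(70,35);go(np.array([.461,-.233,.145])-.12*Rg[:,2],Rg)
E
```

```text
---
hook [ 0.6751 -0.1381] -11.839649754765958 0.7431264613952685 [-0.1508  0.473   0.6495  0.4909 -0.0288 -3.522   0.119   0.7929  0.0322
 -0.9725]
25 60 pre [ 1.26  0.69 -0.24  1.78 -0.74  1.48  0.89] 0.0 0.68
25 60 grasp [ 1.14  0.73 -0.31  1.95 -0.87  1.23  0.96] 0.0 0.67
25 60 lift [ 1.15  0.56 -0.32  1.92 -0.88  1.36  0.82] 0.0 0.72
25 60 mid [ 1.11  0.51 -0.45  2.05 -1.24  0.99  0.79] 0.0 0.74
25 60 hook [ 1.37  0.95 -1.19  2.09 -1.24  0.2   0.83] 0.0043 0.58
25 60 hook2 [ 1.3   0.99 -1.14  2.02 -1.24  0.2   0.85] 0.0034 0.56
25 70 pre [ 1.2   0.76 -0.26  1.64 -0.65  1.59  0.87] 0.0 0.66
25 70 grasp [ 1.09  0.77 -0.31  1.84 -0.74  1.33  0.94] 0.0 0.66
25 70 lift [ 1.11  0.61 -0.33  1.82 -0.76  1.46  0.82] 0.0 0.71
25 70 mid [ 1.03  0.56 -0.36  1.94 -1.1   1.14  0.76] 0.0 0.72
25 70 hook [ 1.11  0.72 -0.75  2.   -1.24  0.67  0.8 ] 0.0 0.67
25 70 hook2 [ 1.06  0.79 -0.73  1.93 -1.22  0.65  0.79] 0.0 0.65
35 60 pre [ 1.21  0.57 -0.23  1.81 -0.69  1.39  0.81] 0.0 0.72
35 60 grasp [ 1.09  0.64 -0.29  1.97 -0.81  1.13  0.88] 0.0 0.7
35 60 lift [ 1.1   0.47 -0.3   1.93 -0.8   1.27  0.74] 0.0 0.75
35 60 mid [ 0.98  0.42 -0.35  2.02 -1.12  0.93  0.61] 0.0 0.76
35 60 hook [ 1.13  0.63 -0.85  2.06 -1.24  0.39  0.62] 0.0001 0.7
35 60 hook2 [ 1.07  0.7  -0.82  1.99 -1.22  0.37  0.61] 0.0 0.68
35 70 pre [ 1.15  0.64 -0.25  1.68 -0.6   1.5   0.82] 0.0 0.7
35 70 grasp [ 1.05  0.68 -0.29  1.87 -0.69  1.23  0.88] 0.0 0.69
35 70 lift [ 1.06  0.53 -0.3   1.84 -0.69  1.38  0.76] 0.0 0.73
35 70 mid [ 0.97  0.48 -0.33  1.92 -0.98  1.06  0.61] 0.0 0.75
35 70 hook [ 0.82  0.55 -0.4   1.97 -1.21  0.76  0.64] 0.0 0.73
35 70 hook2 [ 0.79  0.62 -0.4   1.9  -1.21  0.73  0.63] 0.0 0.71
t 2.15 p [ 0.3424 -0.3788  0.3343] q [ 1.4     0.39   -0.1484  1.8103 -0.8425  1.503   0.6876] F [ 0.4384  0.6994 -0.2202] w 0.9982439020617546 0.0
move [-0.0966  0.0327  0.2965] [ 0.8437 -0.0991 -0.6038]
```

```bash
python3 - <<'E'
from h import *
Rg=Rt(75,35);g=np.array([.461,-.233,.145]);go(g-.12*Rg[:,2],Rg)
E
```

```text
t 2.15 p [ 0.3424 -0.3788  0.3343] q [ 1.4     0.39   -0.1484  1.8103 -0.8425  1.503   0.6876] F [ 0.4384  0.6994 -0.2202] w 0.9982439020617546 0.0
move [-0.0915  0.0473  0.3041] [ 0.9891 -0.0999 -0.7004]
```

send_rows:
  targets: [-0.015, 0.008, 0.05, 0.16, -0.02, -0.12, 0, -0.03, 0.016, 0.1, 0.33, -0.03, -0.23, 0, -0.045, 0.024, 0.15, 0.5, -0.05, -0.35, 0, -0.06, 0.032, 0.2, 0.66, -0.07, -0.47, 0, -0.076, 0.04, 0.25, 0.83, -0.08, -0.58, 0, -0.09, 0.047, 0.3, 0.99, -0.1, -0.7, 0, -0.09, 0.047, 0.304, 0.99, -0.1, -0.7, 0, -0.09, 0.047, 0.304, 0.99, -0.1, -0.7, 0]

```text
time: 3.15
position: [0.4351, -0.328, 0.2144]
orientation: [[0.15, 0.966, 0.212], [0.553, -0.26, 0.792], [0.82, -0.001, -0.573]]
force: [-1.2, -0.6, -0.4]
gripper_width: 1.003
grasp_force: 0.0
```

```bash
python3 - <<'E'
from h import *
Rg=Rt(75,35);g=np.array([.461,-.233,.145]);go(g+.019*Rg[:,2],Rg)
m,im=snap('w2');print(proj(m,[g,g+[0,0,.04],g+[0,0,.0925]]))
E
```

```text
t 3.15 p [ 0.4351 -0.328   0.2144] q [ 1.1398  0.7095 -0.2542  1.5677 -0.5628  1.5435  0.8431] F [-1.2367 -0.6074 -0.3567] w 1.0026685674503246 0.0
move [-0.0009  0.0007  0.2789] [ 0.0007 -0.0017 -0.003 ]
[[283.38   200.1031]
 [283.3782 172.1731]
 [283.3741 124.1008]]
```

View pics/w2.png

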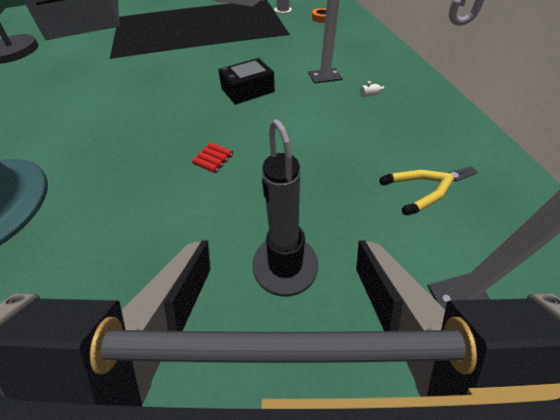

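send_rows:
  targets: [0, 0, 0.06, 0, 0, 0, 0, 0, 0, 0.12, 0, 0, 0, 0, 0, 0, 0.18, 0, 0, 0, 0, 0, 0, 0.24, 0, 0, 0, 0, 0, 0, 0.279, 0, 0, 0, 0, 0, 0, 0.279, 0, 0, 0, 0, 0, 0, 0.279, 0, 0, 0, 120, 0, 0, 0.279, 0, 0, 0, 255]
  newtons: 50

```text
time: 4.2
position: [0.4651, -0.2187, 0.1345]
orientation: [[0.149, 0.966, 0.213], [0.554, -0.26, 0.791], [0.819, 0.0, -0.573]]
force: [-0.2, -0.6, 0.5]
gripper_width: 0.805
grasp_force: 0.0
```

send_rows:
  targets: [0, 0, 0, 0, 0, 0, 255, 0, 0, 0, 0, 0, 0, 255, 0, 0, 0, 0, 0, 0, 255, 0, 0, 0, 0, 0, 0, 255, 0, 0, 0, 0, 0, 0, 255, 0, 0, 0, 0, 0, 0, 255, 0, 0, 0, 0, 0, 0, 255, 0, 0, 0, 0, 0, 0, 255]
  newtons: 50

```text
time: 5.2
position: [0.4653, -0.2171, 0.134]
orientation: [[0.148, 0.966, 0.212], [0.553, -0.258, 0.792], [0.82, -0.0, -0.572]]
force: [1.8, -0.8, -0.6]
gripper_width: 0.356
grasp_force: 49.9
```

send_rows:
  targets: [0.025, 0, -0.017, 0, 0, 0, 255, 0.05, 0, -0.034, 0, 0, 0, 255, 0.075, 0, -0.052, 0, 0, 0, 255, 0.1, 0, -0.07, 0, 0, 0, 255, 0.125, 0, -0.087, 0, 0, 0, 255, 0.15, 0, -0.105, 0, 0, 0, 255, 0.164, 0, -0.114, 0, 0, 0, 255, 0.164, 0, -0.114, 0, 0, 0, 255]

```text
time: 6.2
position: [0.4654, -0.217, 0.2344]
orientation: [[0.148, 0.966, 0.212], [0.553, -0.258, 0.792], [0.82, 0.0, -0.573]]
force: [0.3, -0.8, -3.4]
gripper_width: 0.36
grasp_force: 49.9
```

```bash
python3 - <<'E'
from h import *
s=sensors.observe();m,im=snap('w3');print(s['force'],s['position'],s['orientation'])
cv2.imwrite("pics/w3c.png",cv2.resize(im[20:240,200:360],None,fx=2.7,fy=2.7,interpolation=cv2.INTER_CUBIC))
E
```

```text
[ 0.3322 -0.8039 -3.4411] [ 0.4654 -0.217   0.2344] [[ 0.1478  0.9661  0.2118]
 [ 0.5532 -0.2583  0.792 ]
 [ 0.8198  0.0001 -0.5726]]
```

View pics/w3c.png

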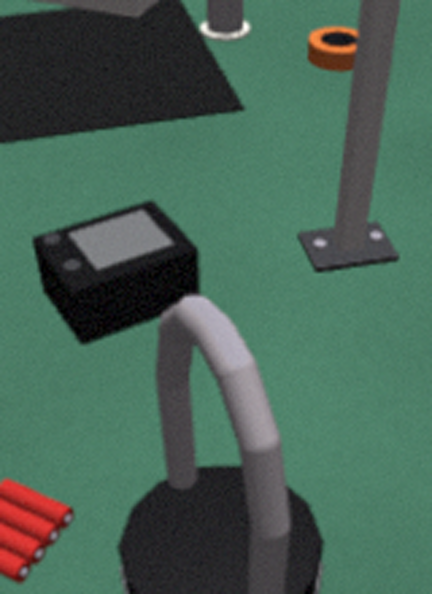

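```bash
cat > hand.py <<'E'
from h import *
from scipy.optimize import least_squares
t=np.linspace(0,np.pi,41);z0=np.zeros(28)
C=np.vstack([np.c_[z0,z0-.015,np.linspace(.185,.2125,28)],np.c_[0*t,-.015*np.cos(t),.2125+.015*np.sin(t)],np.c_[z0,z0+.015,np.linspace(.2125,.185,28)]])
def near(P,obs):
    d=np.linalg.norm(P[None]-obs[:,None],axis=2);return P[d.argmin(1)]-obs
def fit(m,p,Ro,obs,v0=(0,0,0.2,.135)):
    az=np.arctan2(Ro[1,2],Ro[0,2]);g=p-.019*Ro[:,2]
    ah=np.array([np.cos(az),np.sin(az),0]);yt=Ro[:,1]
    def pose(v):
        d,lean,yaw,h=v
        r=R.from_rotvec(yt*lean)*R.from_euler('z',yaw);return r,g+ah*d-r.apply([0,0,h])
    def f(v):
        r,o=pose(v);return np.r_[near(proj(m,r.apply(C)+o),obs).ravel(),v[0]/.003,v[1]/.02,(v[3]-v0[3])/.003]
    o=least_squares(f,v0,diff_step=1e-3,x_scale=[.01,.05,.1,.01]);r,og=pose(o.x)
    return o.x,r.as_matrix(),og,f(o.x)
if __name__=="__main__":
    m=pickle.load(open("pics/w3.pkl","rb"))
    s=sensors.observe()
    obs=(np.array([(182,480),(175,400),(174,345),(192,312),(237,366),(262,443),(270,530),(268,580)],float)+.5)/2.7-.5+[200,20]
    v,r,o,res=fit(m,s['position'],s['orientation'],obs)
    print("d,lean,yaw,h",v[0],np.degrees(v[1:3]),v[3]);print(r,"tip",o,"eye",o+r@[0,0,.2275]);print(res)
    Ro=s['orientation']; np.savez("hand.npz",Rd=Ro.T@r,pd=Ro.T@(o+r@[0,0,.2275]-s['position']))
E
python3 hand.py
```

```text
d,lean,yaw,h -0.0016834095064624452 [-0.0433 10.7446] 0.13513098515322397
[[ 0.9825 -0.1864  0.0002]
 [ 0.1864  0.9825  0.0007]
 [-0.0003 -0.0007  1.    ]] tip [ 0.4607 -0.2337  0.1096] eye [ 0.4607 -0.2335  0.3371]
[ 0.9289 -0.7888  1.7902  0.3976  1.0562 -0.4017  0.0648  0.6186  0.8009
  0.2416  1.8872 -0.5456  1.1139 -0.0874  0.3386  0.4146 -0.5611 -0.0378
  0.0437]
```

```bash
cat > tgt.py <<'E'
from ik import *
H=np.load("hand.npz")
def tool(eye,yaw,tilt=None):
    Rd=R.from_euler('z',yaw,degrees=True).as_matrix();Ro=Rd@H['Rd'].T;return np.array(eye)-Ro@H['pd'],Ro
def hookpt(x,z,c=(.675,-.138),yaw=-12,y=0):
    a=np.radians(yaw);return np.array([c[0]+x*np.cos(a)-y*np.sin(a),c[1]+x*np.sin(a)+y*np.cos(a),.27+z])
E
python3 - <<'E'
from tgt import *
q=sensors.observe()['qpos']
for e,y in [((.55,-.19,.31),-1),(hookpt(-.05,.02),-12),(hookpt(-.003,.016),-12),(hookpt(0,-.0055),-12)]:
    p,Ro=tool(e,y);q,er=ik(p,Ro,q);print(q,er)
go(*tool(hookpt(-.05,.02),-12))
E
```

```text
[ 0.9531  0.5802 -0.3545  1.8397 -0.8231  1.1685  0.6682] 5.112350136213357e-06
[ 0.8407  0.5888 -0.4066  1.9061 -1.0389  0.8901  0.6242] 6.562090158257682e-06
[ 0.7902  0.6492 -0.3926  1.7978 -1.0107  0.8899  0.5621] 3.4031646481042252e-06
[ 0.7885  0.6858 -0.3945  1.7976 -1.0199  0.867   0.5954] 1.0110856465629889e-06
t 6.25 p [ 0.4652 -0.2169  0.2338] q [ 1.0654  0.5894 -0.3231  1.7504 -0.6458  1.4104  0.7902] F [-0.8413  0.5841 -2.9982] w 0.36099827051202105 49.90185856819153
move [0.0875 0.2783 0.2895] [-0.6513  0.0022  0.4541]
```

send_rows:
  targets: [0.014, 0.045, 0.047, -0.11, 0, 0.075, 255, 0.028, 0.09, 0.094, -0.21, 0, 0.15, 255, 0.042, 0.135, 0.141, -0.32, 0, 0.225, 255, 0.056, 0.18, 0.188, -0.43, 0, 0.3, 255, 0.07, 0.225, 0.235, -0.54, 0, 0.375, 255, 0.0875, 0.278, 0.289, -0.65, 0, 0.454, 255, 0.0875, 0.278, 0.289, -0.65, 0, 0.454, 255, 0.0875, 0.278, 0.289, -0.65, 0, 0.454, 255]

```text
time: 7.25
position: [0.636, -0.1145, 0.1862]
orientation: [[0.352, 0.791, 0.5], [0.452, -0.611, 0.649], [0.82, -0.002, -0.573]]
force: [0.2, -0.2, -3.6]
gripper_width: 0.358
grasp_force: 49.9
```

```bash
python3 - <<'E'
from tgt import *
go(*tool(hookpt(-.05,.02),-12))
m,im=snap('w4');P=[hookpt(-.05,.02),hookpt(-.012,.01),hookpt(0,-.016),hookpt(.012,.03)];u=proj(m,P);print(u)
np.save("pics/w4p.npy",np.r_[sensors.observe()['position'],sensors.observe()['orientation'].ravel()])
c=cv2.resize(im[10:210,220:420],None,fx=3,fy=3,interpolation=cv2.INTER_CUBIC);cv2.imwrite("pics/w4c.png",c)
E
```

```text
t 7.25 p [ 0.636  -0.1145  0.1862] q [ 0.8753  0.6158 -0.4209  1.88   -1.0307  0.8682  0.651 ] F [ 0.2134 -0.1571 -3.5755] w 0.3580842331412554 49.8998361825943
move [0.0019 0.0003 0.0007] [-0.0022  0.0028 -0.002 ]
[[281.0251 140.9461]
 [371.7937 133.0851]
 [380.3977 171.2897]
 [439.421   69.8243]]
```

View pics/w4c.png

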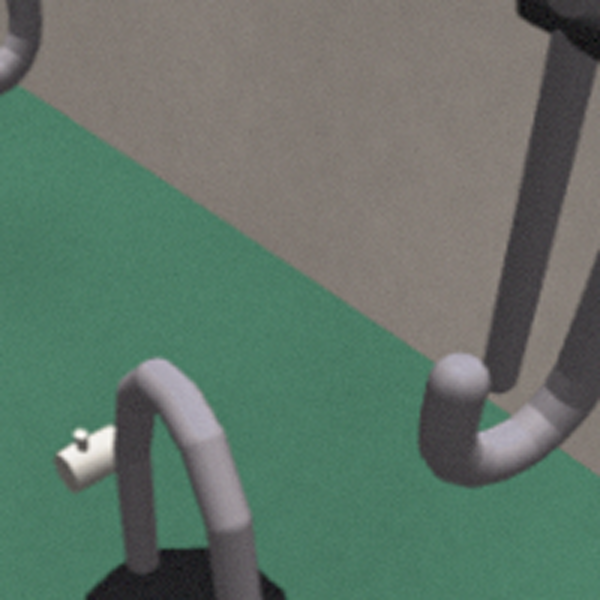

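```bash
cat > m4.py <<'E'
from tgt import *
import hand
m=pickle.load(open("pics/w4.pkl","rb"));a=np.load("pics/w4p.npy");p=a[:3];Ro=a[3:].reshape(3,3)
c=lambda P:(np.array(P,float)+.5)/3-.5+[220,10]
obs=c([(143,562),(138,500),(135,430),(139,395),(158,376),(205,439),(232,525),(237,575)])
v,r,o,res=hand.fit(m,p,Ro,obs,(0,0,-.2,.135));eye=o+r@[0,0,.2275]
print("drv d,lean,yaw,h",v[0],np.degrees(v[1:3]),v[3],"eye",eye);print(res.round(2))
nose=c([(460,383)]);gt=c([(505,350),(537,210),(567,75)]);bow=c([(452,420),(480,457),(534,432),(572,394)])
t=np.linspace(0,np.pi,81);B=np.vstack([np.c_[-.012*np.cos(t),0*t,-.012*np.sin(t)],[[-.012,0,z] for z in np.linspace(0,.006,8)],[[.012,0,z] for z in np.linspace(0,.01,12)]])
s=np.linspace(-.1,1.2,150)[:,None];G=np.array([-.005,0,.005])+s*np.array([-.0045,0,.045])
def f(v):
    T=lambda P:proj(m,R.from_euler('z',v[2]).apply(P)+[v[0],v[1],.27+v[3]])
    return np.r_[(T([[-.012,0,.006]])-nose).ravel(),hand.near(T(G),gt).ravel(),hand.near(T(B),bow).ravel(),v[3]/.002]
for y0 in (-.5,0):
    q=least_squares(f,[.675,-.138,y0,0],diff_step=1e-3,x_scale=[.01,.01,.1,.01]);print("hook",q.x,np.degrees(q.x[2]),q.cost)
print(q.fun.round(2))
h=q.x;print("eye in hook frame",R.from_euler('z',-h[2]).apply(eye-[h[0],h[1],.27+h[3]]))
E
python3 m4.py
```

```text
drv d,lean,yaw,h -0.0019622149612885027 [  0.4286 -13.1385] 0.1343155089890729 eye [ 0.625  -0.1297  0.2904]
[ 1.52 -0.35  1.94  0.27  1.49 -0.04  0.51 -0.26  0.18  0.61  0.49  0.02
  1.68 -0.07  2.8  -0.27 -0.65  0.37 -0.23]
hook [ 0.677  -0.1376 -0.1997  0.0011] -11.44108077934262 1.6031225282946446
hook [ 0.6783 -0.1369 -0.21   -0.0002] -12.034821369750835 1.3157949370460793
[-0.11 -0.38  0.28 -0.24  0.29  0.47  0.61  0.07 -0.99 -0.37  0.18  0.34
 -0.21  0.29 -0.08 -0.47 -0.12]
eye in hook frame [-0.0537 -0.0041  0.0206]
```

```bash
cat >> m4.py <<'E'
eye=eye+Ro[:,1]*-.001
np.savez("hand.npz",Rd=Ro.T@r,pd=Ro.T@(eye-p),hook=np.r_[h[:2],np.degrees(h[2]),h[3]])
E
cat >> tgt.py <<'E'
def hp(x,z,y=0): h=H['hook'];return hookpt(x,z+h[3],h[:2],h[2],y)
E
python3 m4.py >/dev/null; python3 - <<'E'
from tgt import *
print(H['hook'])
go(*tool(hp(-.018,.0165),H['hook'][2]))
s=sensors.observe();Ro=s['orientation'];a=np.radians(H['hook'][2])
print("1mm hook x/y/z in tool units",Ro.T@[np.cos(a),np.sin(a),0]/500,Ro.T@[-np.sin(a),np.cos(a),0]/500,Ro.T@[0,0,1]/500)
E
```

```text
[  0.6783  -0.1369 -12.0348  -0.0002]
t 7.3 p [ 0.6361 -0.1153  0.1863] q [ 0.8759  0.6155 -0.4206  1.8797 -1.0307  0.868   0.6509] F [ 0.5384 -0.4889 -3.1479] w 0.36576006721186105 49.90019917488098
move [0.0142 0.0621 0.035 ] [ 0.0315 -0.015  -0.0222]
1mm hook x/y/z in tool units [0.0005 0.0018 0.0007] [ 0.001  -0.0009  0.0015] [ 0.0016 -0.     -0.0011]
```

send_rows:
  targets: [0.003, 0.01, 0.006, 0.006, -0.003, -0.004, 255, 0.005, 0.02, 0.012, 0.012, -0.006, -0.008, 255, 0.007, 0.03, 0.018, 0.018, -0.009, -0.012, 255, 0.01, 0.042, 0.024, 0.024, -0.012, -0.017, 255, 0.012, 0.052, 0.03, 0.03, -0.015, -0.022, 255, 0.0142, 0.0621, 0.035, 0.03, -0.015, -0.022, 255, 0.0142, 0.0621, 0.035, 0.03, -0.015, -0.022, 255, 0.0142, 0.0621, 0.035, 0.03, -0.015, -0.022, 255]
  newtons: 60

```text
time: 8.3
position: [0.6722, -0.1185, 0.1827]
orientation: [[0.346, 0.803, 0.486], [0.464, -0.596, 0.655], [0.816, -0.001, -0.578]]
force: [0.2, -1.0, -3.7]
gripper_width: 0.357
grasp_force: 59.9
```

```bash
python3 - <<'E'
from tgt import *
go(*tool(hp(-.018,.0165),H['hook'][2]))
m,im=snap('w5')
c=cv2.resize(im[30:230,220:420],None,fx=3,fy=3,interpolation=cv2.INTER_CUBIC);cv2.imwrite("pics/w5c.png",c)
E
```

```text
t 8.3 p [ 0.6722 -0.1185  0.1827] q [ 0.8238  0.6632 -0.4036  1.7881 -0.9923  0.8775  0.5965] F [ 0.2387 -0.9591 -3.7009] w 0.3567523269780161 59.8980438709259
move [-0.0024  0.0009 -0.0012] [-0.0001 -0.0015  0.0019]
```

View pics/w5c.png

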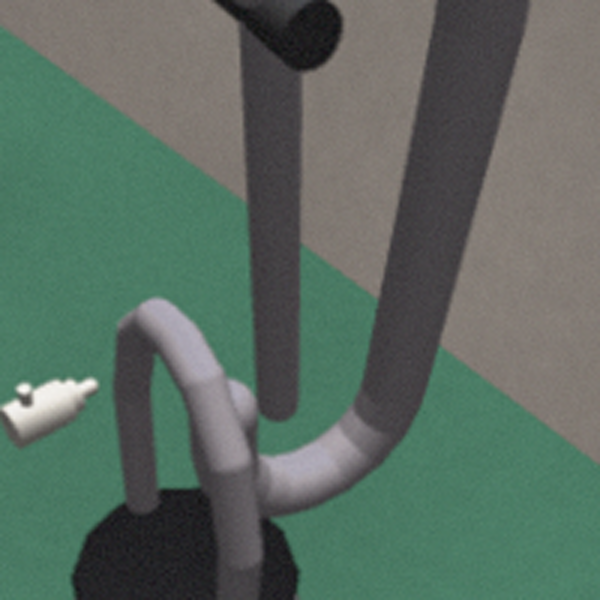

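```bash
python3 - <<'E'
from tgt import *
import hand
m=pickle.load(open("pics/w5.pkl","rb"));s=sensors.observe();p=s['position'];Ro=s['orientation']
k=lambda P:(proj(m,P)+.5-[220,30])*3-.5
print("nose",k(hp(-.012,.006)),"gate end,hi",k([hp(-.005,.005),hp(-.007,.025)]),"back",k(hp(.012,.01)))
eye=p+Ro@H['pd'];Rd=Ro@H['Rd'];tip=eye-Rd@[0,0,.2275];print("eye",eye,"arch",k((Rd@hand.C[[2,28,38,48,58,68,90]].T).T+tip))
h=H['hook'];print(R.from_euler('z',-h[2],degrees=True).apply(eye-[h[0],h[1],.27+h[3]]))
E
```

```text
nose [[227.8367 409.4044]] gate end,hi [[280.8947 397.8336]
 [278.6748 260.4093]] back [[410.5315 325.8435]]
eye [ 0.6609 -0.1319  0.2869] arch [[225.2617 650.8394]
 [232.1769 533.8735]
 [216.8131 439.918 ]
 [173.8973 343.3787]
 [137.0661 316.4506]
 [127.7493 361.8595]
 [135.9209 472.2431]]
[-0.0181  0.0012  0.0172]
```

send_rows:
  targets: [0.0009, 0.0033, 0.0012, 0, 0, 0, 255, 0.0018, 0.0066, 0.0025, 0, 0, 0, 255, 0.0026, 0.01, 0.0037, 0, 0, 0, 255, 0.0035, 0.0133, 0.005, 0, 0, 0, 255, 0.0044, 0.0166, 0.0062, 0, 0, 0, 255, 0.0053, 0.02, 0.0075, 0, 0, 0, 255, 0.0053, 0.02, 0.0075, 0, 0, 0, 255, 0.0053, 0.02, 0.0075, 0, 0, 0, 255]

```text
time: 9.35
position: [0.683, -0.1205, 0.1828]
orientation: [[0.345, 0.803, 0.486], [0.464, -0.596, 0.655], [0.816, -0.001, -0.578]]
force: [-4.2, 1.8, -1.7]
gripper_width: 0.361
grasp_force: 60.0
```

```bash
cat > st.py <<'E'
from tgt import *
s=sensors.observe();p=s['position'];Ro=s['orientation'];h=H['hook'];b=R.from_euler('z',-h[2],degrees=True)
print("t",s['time'],"eye(rigid) in hook",b.apply(p+Ro@H['pd']-[h[0],h[1],.27+h[3]])*1000,"F hook axes",b.apply(s['force']),"T",s['torque'],"driver tilt z",Ro@H['Rd']@[0,0,1])
print("per mm x,y,z:",*[(Ro.T@b.inv().apply(e)/500).round(6) for e in np.eye(3)])
E
python3 st.py
```

```text
t 9.35 eye(rigid) in hook [-7.1019  1.4858 17.2298] F hook axes [-4.4913  0.851  -1.685 ] T [-0.7935  0.7395  0.831 ] driver tilt z [-0.0013 -0.0003  1.    ]
per mm x,y,z: [0.0005 0.0018 0.0007] [ 0.0011 -0.0008  0.0015] [ 0.0016 -0.     -0.0012]
```

send_rows:
  targets: [0.0004, 0.0015, 0.0006, 0, 0, 0, 255, 0.0008, 0.003, 0.0011, 0, 0, 0, 255, 0.0012, 0.0046, 0.0017, 0, 0, 0, 255, 0.0012, 0.0046, 0.0017, 0, 0, 0, 255, 0.0012, 0.0046, 0.0017, 0, 0, 0, 255, 0.0012, 0.0046, 0.0017, 0, 0, 0, 255, 0.0012, 0.0046, 0.0017, 0, 0, 0, 255, 0.0012, 0.0046, 0.0017, 0, 0, 0, 255]

```text
time: 10.35
position: [0.6853, -0.1211, 0.1826]
orientation: [[0.345, 0.803, 0.486], [0.464, -0.596, 0.655], [0.816, -0.001, -0.579]]
force: [-5.3, 1.8, -2.5]
gripper_width: 0.357
grasp_force: 60.0
```

```bash
python3 st.py; python3 - <<'E'
from h import *
m,im=snap('w6')
E
```

```text
t 10.35 eye(rigid) in hook [-4.7156  1.4101 17.0481] F hook axes [-5.5412  0.6817 -2.5198] T [-0.84    0.8473  0.9391] driver tilt z [-0.001  -0.0002  1.    ]
per mm x,y,z: [0.0005 0.0018 0.0007] [ 0.0011 -0.0008  0.0015] [ 0.0016 -0.     -0.0012]
```

send_rows:
  targets: [0.0005, 0.0018, 0.0007, 0, 0, 0, 255, -0.0015, 0.0018, 0.0021, 0, 0, 0, 255, -0.0035, 0.0018, 0.0035, 0, 0, 0, 255, -0.0055, 0.0018, 0.0049, 0, 0, 0, 255, -0.0075, 0.0018, 0.0063, 0, 0, 0, 255, -0.0093, 0.0018, 0.0077, 0, 0, 0, 255, -0.0093, 0.0018, 0.0077, 0, 0, 0, 255, -0.0093, 0.0018, 0.0077, 0, 0, 0, 255]

```text
time: 11.4
position: [0.6865, -0.1217, 0.1763]
orientation: [[0.346, 0.802, 0.486], [0.464, -0.597, 0.655], [0.815, -0.001, -0.579]]
force: [-4.6, 2.4, -3.5]
gripper_width: 0.359
grasp_force: 60.0
```

```bash
python3 st.py
```

```text
t 11.4 eye(rigid) in hook [-3.4186  1.1082 10.7679] F hook axes [-4.966   1.4448 -3.5052] T [-1.1856  0.9953  0.6909] driver tilt z [-0.0007  0.0002  1.    ]
per mm x,y,z: [0.0005 0.0018 0.0007] [ 0.0011 -0.0008  0.0015] [ 0.0016 -0.     -0.0012]
```

send_rows:
  targets: [-0.0025, 0, 0.0018, 0, 0, 0, 255, -0.005, 0, 0.0036, 0, 0, 0, 255, -0.0075, 0, 0.0053, 0, 0, 0, 255, -0.01, 0, 0.0071, 0, 0, 0, 255, -0.0125, 0, 0.0089, 0, 0, 0, 255, -0.0147, 0, 0.0104, 0, 0, 0, 255, -0.0147, 0, 0.0104, 0, 0, 0, 255, -0.0147, 0, 0.0104, 0, 0, 0, 255]

```text
time: 12.4
position: [0.6871, -0.1219, 0.1681]
orientation: [[0.345, 0.802, 0.487], [0.464, -0.597, 0.654], [0.816, 0.0, -0.578]]
force: [-0.1, 0.2, -3.9]
gripper_width: 0.354
grasp_force: 59.9
```

```bash
python3 st.py
```

```text
t 12.4 eye(rigid) in hook [-2.8979  0.9834  2.5168] F hook axes [-0.1162  0.158  -3.9095] T [-1.1335  0.7363 -0.0071] driver tilt z [-0.002   0.0002  1.    ]
per mm x,y,z: [0.0005 0.0018 0.0007] [ 0.0011 -0.0008  0.0015] [ 0.0016  0.     -0.0012]
```

send_rows:
  targets: [-0.0015, 0.001, 0.0016, 0, 0, 0, 255, -0.003, 0.002, 0.0032, 0, 0, 0, 255, -0.0045, 0.003, 0.0048, 0, 0, 0, 255, -0.006, 0.004, 0.0064, 0, 0, 0, 255, -0.0075, 0.005, 0.008, 0, 0, 0, 255, -0.0091, 0.0055, 0.0095, 0, 0, 0, 255, -0.0091, 0.0055, 0.0095, 0, 0, 0, 255, -0.0091, 0.0055, 0.0095, 0, 0, 0, 255]

```text
time: 13.4
position: [0.6898, -0.122, 0.1619]
orientation: [[0.345, 0.803, 0.487], [0.464, -0.596, 0.655], [0.816, -0.0, -0.578]]
force: [-0.8, 0.6, 0.8]
gripper_width: 0.359
grasp_force: 59.9
```

```bash
python3 st.py
```

```text
t 13.4 eye(rigid) in hook [-0.2343  1.3716 -3.6911] F hook axes [-0.9464  0.4209  0.7798] T [-0.5987  0.394   0.169 ] driver tilt z [-0.0021 -0.0003  1.    ]
per mm x,y,z: [0.0005 0.0018 0.0007] [ 0.0011 -0.0008  0.0015] [ 0.0016 -0.     -0.0012]
```

send_rows:
  targets: [-0.0004, 0, 0.0003, 0, 0, 0, 255, -0.0008, 0, 0.0006, 0, 0, 0, 255, -0.0008, 0, 0.0006, 0, 0, 0, 255, -0.0008, 0, 0.0006, 0, 0, 0, 255, -0.0008, 0, 0.0006, 0, 0, 0, 255, -0.0008, 0, 0.0006, 0, 0, 0, 255, -0.0008, 0, 0.0006, 0, 0, 0, 255, -0.0008, 0, 0.0006, 0, 0, 0, 255]

```text
time: 14.4
position: [0.6899, -0.1219, 0.1616]
orientation: [[0.344, 0.803, 0.487], [0.464, -0.596, 0.655], [0.816, -0.0, -0.578]]
force: [-2.3, 0.0, 5.2]
gripper_width: 0.357
grasp_force: 59.9
```

```bash
python3 st.py
```

```text
t 14.4 eye(rigid) in hook [-0.1215  1.4779 -3.986 ] F hook axes [-2.2359 -0.4733  5.2156] T [ 0.1062 -0.0484  0.279 ] driver tilt z [-0.0024 -0.0006  1.    ]
per mm x,y,z: [0.0005 0.0018 0.0007] [ 0.001  -0.0008  0.0015] [ 0.0016 -0.     -0.0012]
```

send_rows:
  targets: [-0.0005, 0, 0.0004, 0, 0, 0, 255, -0.001, 0, 0.0007, 0, 0, 0, 255, -0.001, 0, 0.0007, 0, 0, 0, 255, -0.001, 0, 0.0007, 0, 0, 0, 255, -0.001, 0, 0.0007, 0, 0, 0, 255, -0.001, 0, 0.0007, 0, 0, 0, 255, -0.001, 0, 0.0007, 0, 0, 0, 255, -0.001, 0, 0.0007, 0, 0, 0, 255]

```text
time: 15.4
position: [0.6902, -0.1218, 0.1616]
orientation: [[0.344, 0.803, 0.487], [0.463, -0.596, 0.656], [0.817, 0.0, -0.577]]
force: [-2.5, 0.4, 6.6]
gripper_width: 0.358
grasp_force: 59.9
```

```bash
python3 st.py
```

```text
t 15.4 eye(rigid) in hook [ 0.0202  1.5992 -4.0444] F hook axes [-2.5068 -0.0838  6.5693] T [ 0.3889 -0.211   0.3479] driver tilt z [-0.0032 -0.001   1.    ]
per mm x,y,z: [0.0005 0.0018 0.0007] [ 0.001  -0.0008  0.0015] [ 0.0016  0.     -0.0012]
```

send_rows:
  targets: [-0.0008, 0, 0.0006, 0, 0, 0, 255, -0.0015, 0, 0.001, 0, 0, 0, 255, -0.0015, 0, 0.001, 0, 0, 0, 255, -0.0015, 0, 0.001, 0, 0, 0, 255, -0.0015, 0, 0.001, 0, 0, 0, 255, -0.0015, 0, 0.001, 0, 0, 0, 255, -0.0015, 0, 0.001, 0, 0, 0, 255, -0.0015, 0, 0.001, 0, 0, 0, 255]

```text
time: 16.4
position: [0.6905, -0.1217, 0.1615]
orientation: [[0.343, 0.803, 0.487], [0.463, -0.596, 0.656], [0.817, 0.001, -0.576]]
force: [-3.8, 0.5, 8.7]
gripper_width: 0.359
grasp_force: 59.9
```

```bash
python3 st.py
```

```text
t 16.4 eye(rigid) in hook [ 0.1713  1.701  -4.1054] F hook axes [-3.7919 -0.3084  8.6666] T [ 0.698  -0.5041  0.4626] driver tilt z [-0.0043 -0.0015  1.    ]
per mm x,y,z: [0.0005 0.0018 0.0007] [ 0.001  -0.0008  0.0015] [ 0.0016  0.     -0.0012]
```

send_rows:
  targets: [-0.0008, -0.0005, 0.0003, 0, 0, 0, 255, -0.0016, -0.0009, 0.0006, 0, 0, 0, 255, -0.0016, -0.0009, 0.0006, 0, 0, 0, 255, -0.0016, -0.0009, 0.0006, 0, 0, 0, 255, -0.0016, -0.0009, 0.0006, 0, 0, 0, 255, -0.0016, -0.0009, 0.0006, 0, 0, 0, 255, -0.0016, -0.0009, 0.0006, 0, 0, 0, 255, -0.0016, -0.0009, 0.0006, 0, 0, 0, 255]

```text
time: 17.4
position: [0.6905, -0.1216, 0.1614]
orientation: [[0.342, 0.803, 0.488], [0.463, -0.596, 0.656], [0.818, 0.001, -0.575]]
force: [-3.2, -0.8, 11.4]
gripper_width: 0.36
grasp_force: 59.9
```

```bash
python3 st.py
```

```text
t 17.4 eye(rigid) in hook [ 0.1031  1.6783 -4.2114] F hook axes [-2.9436 -1.4025 11.4428] T [ 0.9545 -0.6775  0.3222] driver tilt z [-0.0054 -0.0018  1.    ]
per mm x,y,z: [0.0005 0.0018 0.0007] [ 0.001  -0.0008  0.0015] [ 0.0016  0.     -0.0012]
```

send_rows:
  targets: [0.0016, 0.0003, -0.001, 0, 0, 0, 255, 0.0033, 0.0006, -0.002, 0, 0, 0, 255, 0.0049, 0.0009, -0.003, 0, 0, 0, 255, 0.0049, 0.0009, -0.003, 0, 0, 0, 255, 0.0049, 0.0009, -0.003, 0, 0, 0, 255, 0.0049, 0.0009, -0.003, 0, 0, 0, 255, 0.0049, 0.0009, -0.003, 0, 0, 0, 255, 0.0049, 0.0009, -0.003, 0, 0, 0, 255]
  newtons: 60

```text
time: 18.4
position: [0.6897, -0.1222, 0.1616]
orientation: [[0.345, 0.803, 0.486], [0.464, -0.597, 0.655], [0.816, -0.001, -0.578]]
force: [-1.0, 0.1, 4.7]
gripper_width: 0.353
grasp_force: 59.9
```

```bash
python3 st.py
```

```text
t 18.4 eye(rigid) in hook [-0.2414  1.2462 -4.0055] F hook axes [-1.0212 -0.091   4.7348] T [ 0.0622 -0.0869  0.1835] driver tilt z [-0.0017 -0.0004  1.    ]
per mm x,y,z: [0.0005 0.0018 0.0007] [ 0.0011 -0.0008  0.0015] [ 0.0016 -0.     -0.0012]
```

send_rows:
  targets: [0.0007, 0, -0.0005, 0, 0, 0, 255, 0.0013, 0, -0.0009, 0, 0, 0, 255, 0.0013, 0, -0.0009, 0, 0, 0, 255, 0.0013, 0, -0.0009, 0, 0, 0, 255, 0.0013, 0, -0.0009, 0, 0, 0, 255, 0.0013, 0, -0.0009, 0, 0, 0, 255, 0.0013, 0, -0.0009, 0, 0, 0, 255, 0.0013, 0, -0.0009, 0, 0, 0, 255]
  newtons: 5

```text
time: 19.4
position: [0.6893, -0.1224, 0.1617]
orientation: [[0.346, 0.803, 0.486], [0.464, -0.597, 0.655], [0.815, -0.001, -0.579]]
force: [-0.2, 0.4, -2.9]
gripper_width: 0.366
grasp_force: 5.0
```

send_rows:
  targets: [0, 0, 0, 0, 0, 0, 150, 0, 0, 0, 0, 0, 0, 140, 0, 0, 0, 0, 0, 0, 130, 0, 0, 0, 0, 0, 0, 110, 0, 0, 0, 0, 0, 0, 80, 0, 0, 0, 0, 0, 0, 40, 0, 0, 0, 0, 0, 0, 0, 0, 0, 0, 0, 0, 0, 0]
  newtons: 5

```text
time: 20.4
position: [0.6895, -0.1222, 0.1622]
orientation: [[0.345, 0.803, 0.486], [0.464, -0.596, 0.655], [0.816, -0.001, -0.578]]
force: [0.5, -0.6, 0.6]
gripper_width: 0.981
grasp_force: 0.0
```

```bash
python3 st.py; python3 - <<'E'
from h import *
m,im=snap('w7')
E
```

```text
t 20.4 eye(rigid) in hook [-0.3602  1.2061 -3.4138] F hook axes [ 0.6137 -0.4749  0.5596] T [-0.6233  0.3832  0.045 ] driver tilt z [-0.0014 -0.0001  1.    ]
per mm x,y,z: [0.0005 0.0018 0.0007] [ 0.0011 -0.0008  0.0015] [ 0.0016 -0.     -0.0012]
```

View pics/w7.png

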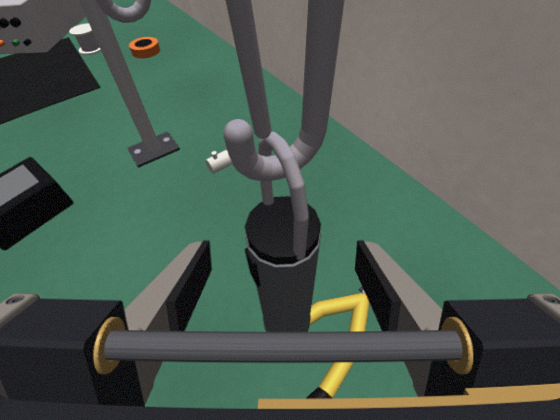

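The view shows the eye threaded in the bow at (285,160) with the gate shut, and the driver hanging free between the open fingers. Next I back off along the tool axis.

send_rows:
  targets: [0, 0, -0.03, 0, 0, 0, 0, 0, 0, -0.07, 0, 0, 0, 0, 0, 0, -0.12, 0, 0, 0, 0, 0, 0, -0.18, 0, 0, 0, 0, 0, 0, -0.24, 0, 0, 0, 0, 0, 0, -0.3, 0, 0, 0, 0, 0, 0, -0.3, 0, 0, 0, 0, 0, 0, -0.3, 0, 0, 0, 0]

```text
time: 21.45
position: [0.6165, -0.2199, 0.2489]
orientation: [[0.345, 0.803, 0.486], [0.464, -0.596, 0.655], [0.816, -0.001, -0.578]]
force: [-0.2, 0.3, -1.0]
gripper_width: 0.998
grasp_force: 0.0
```

```bash
python3 - <<'E'
from h import *
a=[]
for i in range(6): a.append(cams.read_camera("wrist").astype(np.float32))
a=[cv2.GaussianBlur(x,(0,0),1.5) for x in a]
print([float(np.abs(x-a[0]).max()) for x in a],sensors.observe()['force'],sensors.observe()['time'])
E
```

```text
[0.0, 27.51953887939453, 41.333702087402344, 44.75286865234375, 43.93376159667969, 40.75433349609375] [ 0.333   0.1898 -0.1207] 21.75
```

send_rows:
  targets: [0, 0, 0, 0, 0, 0, 0, 0, 0, 0, 0, 0, 0, 0, 0, 0, 0, 0, 0, 0, 0, 0, 0, 0, 0, 0, 0, 0, 0, 0, 0, 0, 0, 0, 0, 0, 0, 0, 0, 0, 0, 0, 0, 0, 0, 0, 0, 0, 0, 0, 0, 0, 0, 0, 0, 0]

```text
time: 22.75
position: [0.6166, -0.2205, 0.2489]
orientation: [[0.345, 0.803, 0.486], [0.464, -0.597, 0.655], [0.816, -0.001, -0.578]]
force: [-0.3, 0.2, -0.2]
gripper_width: 1.003
grasp_force: 0.0
```

send_rows:
  targets: [0, 0, 0, 0, 0, 0, 0, 0, 0, 0, 0, 0, 0, 0, 0, 0, 0, 0, 0, 0, 0, 0, 0, 0, 0, 0, 0, 0, 0, 0, 0, 0, 0, 0, 0, 0, 0, 0, 0, 0, 0, 0, 0, 0, 0, 0, 0, 0, 0, 0, 0, 0, 0, 0, 0, 0]

```text
time: 23.75
position: [0.6166, -0.2205, 0.2489]
orientation: [[0.345, 0.803, 0.486], [0.464, -0.596, 0.655], [0.816, -0.001, -0.578]]
force: [0.3, -0.2, 0.3]
gripper_width: 1.002
grasp_force: 0.0
```

```bash
python3 - <<'E'
from h import *
a=[]
for i in range(8): a.append(cams.read_camera("wrist").astype(np.float32))
a=[cv2.GaussianBlur(x,(0,0),1.5) for x in a]
print([float(np.abs(x-a[0]).max()) for x in a],sensors.observe()['force'],sensors.observe()['time'])
E
```

```text
[0.0, 4.911801338195801, 4.737665176391602, 4.567506790161133, 5.416377067565918, 4.870636940002441, 5.257399559020996, 5.222247123718262] [-0.2965  0.2412 -0.3693] 24.15
```

```bash
python3 -c "
from rig import job
print(job.hand_in())"
```

```text
the job is handed in; nothing more can be done
None
```

I hung the screwdriver by its eye on the snap hook with the gate shut, tugged it down at about 15 N, let it go, and handed the job in once camera frames showed it at rest; no verdict came back.

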